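# Set the air flap of the extraction cabinet on its stay

### The job

The bench-top extraction cabinet needs more make-up air: lift the stay bar off its peg, ease the low air flap inward, and drop the stay's third hole, counted from the flap end (the peg is in the first hole now), fully down over the peg so that the flap is held open. Do not fling the flap open or let it slam, and leave the glassware and other things on the bench standing where they are.

Things in the scene. Friction and masses are not known exactly. Their poses are not given: they have to be found in the camera images.
- cabinet: Fixed white extraction cabinet, clear sides, 440 wide, 340 deep, 440 high. Origin on the bench under the middle of the flap opening, in the shut flap's outer face; x level into the cabinet, y along the front towards the flap's hinge. Sill 50 high, 45 out from the flap. Over the opening (240 wide, up to 160 high) the sash stands 22 out: lean the gripper 30 to 45 degrees out from it at the knob.
- flap_hinge (a point): Point on the flap's upright hinge axis, at the height of the stay's pivot (58 above the bench), 6 behind the face of the shut flap and 115 towards +y of the cabinet's origin.
- flap (a joint): Angle of the flap (clear pane in an aluminium frame, 225 wide, 100 high) about its hinge, rad: 0 shut, grows as it swings inward to 1.35; it turns counter-clockwise seen from above, has a little friction (0.08 N m) and stays where it is left. It stands at about 0.8 when the stay's third hole is on the peg.
- swivel (a joint): Turn of the stay about its upright pivot on the flap, rad, counter-clockwise seen from above; 0 when the stay lies parallel to the flap. The pivot lies 190 from the hinge axis along the flap and 32 out in front of the axis (26 in front of the shut flap's face).
- stay (a joint): Lift of the stay about its level pivot on the flap, rad: 0 lying level (seated on the peg's collar), grows as the knob end is raised, to 0.9; let go, it falls by its own weight, to 0.05 below level where nothing is under it.
- stay_knob (a point): Centre of the black ball knob, 22 diameter, that turns freely about its upright 10 thick stem at the tail of the stay; 235 along the stay from its pivot and 26 above the bar's middle height. With the flap shut it stands 26 in front of the cabinet's face. The stay is a steel bar 22 wide, 4 thick, 260 long; with the knob 0.15 to 0.27 kg.
- stay_hole1 (a point): Centre of the first hole (nearest the flap's pivot), at the underside of the bar, 100 from the pivot. The four holes are in a row along the bar, 12 diameter, 30 apart. At the start the peg is in this hole.
- stay_hole3 (a point): Centre of the third hole, at the underside of the bar, 160 from the pivot: the hole to use.
- peg_seat (a point): Fixed steel peg on the sill, 8 diameter with a domed top, upright: this point is on its axis at the top of its 18 wide collar, where the seated bar rests. The peg rises 14 above this point. It stands 26 in front of the shut flap's face, 90 along the front from the hinge axis.
- bottle_large: Clear bottle with pink cap, 86 diameter, 180 tall, in front of the cabinet; a bystander. Origin at its base.
- beaker: Glass beaker, 68 diameter, 85 tall, in front of the cabinet; a bystander. Origin at its base.
- dish: Lidded glass dish, 92 diameter, 18 tall, in front of the cabinet near the stay's knob; a bystander. Origin at its base.
- flask: Conical flask with pink stopper, 82 diameter, 137 tall, on the open bench; a bystander. Origin at its base.
- bottle_small: Clear bottle with pink cap, 68 diameter, 140 tall, on the open bench; a bystander. Origin at its base.
- filler: Blue pipette filler with thin white stem lying on the bench, 190 long; a bystander. Origin under the blue bulb's end.
- tube_rack: White rack of test tubes, 60 by 160, 93 tall; a bystander. Origin at the middle of its base.

How it is judged:
On the way, in this order (a step that is already met when the one before it is completed fails the run):
1. the stay is lifted clear of the peg (z of stay_hole1 in the frame of peg_seat above 0.015 m), for 0.1 s.
2. the flap is eased inward, past 0.5 rad (value of joint flap above 0.5 rad), for 0.1 s.
At the end, for the whole second after the job is handed in: The stay's third hole is down over the peg: hole centre within 5 mm of the peg's axis and the bar's underside within 4 mm of the collar's top; the flap held open at 0.7 to 0.92 rad and flap and stay at rest (horizontal distance between stay_hole3 and peg_seat below 0.005 m and z of stay_hole3 in the frame of peg_seat between -0.004 and 0.004 m and value of joint flap between 0.7 and 0.92 rad and velocity of joint flap between -0.05 and 0.05 rad/s and angular speed of stay below 0.1 rad/s); the robot touches nothing.
It fails at once if the flap is flung open or slammed (faster than 2 rad/s) (velocity of joint flap above 2 rad/s or velocity of joint flap below -2 rad/s).
It fails at once if a bystander is shoved (30 mm) or tipped over (distance of any of bottle_large, beaker, dish, flask, bottle_small, filler, tube_rack from where it was at the start of the episode above 0.03 m or angle between any of bottle_large, beaker, flask, bottle_small's own z axis and vertical above 0.5 rad).
It also fails if it takes over 48 s, if anything falls off the work surface, if the arm or the gripper's body presses on something with over 40 N, if the wrist force passes 120 N, or if a joint passes its speed limit or range.

### The arm

A 6-joint arm with a two-finger parallel gripper is mounted at the origin on the work surface. World frame = base frame: x ahead of the robot, y to its left, z up, the work surface at z = 0. Lengths are in m, angles in rad, forces in N, time in s.
With the tool pointing down it reaches from about 0.375 to 0.975 m from the base axis. Payload 3.8 kg.
Tool frame: the origin (TCP) lies at the very end of the fingers, on their centre line; the grasp point (between the pads) lies 19 mm behind it; z points along the fingers, y is the direction in which the jaws open and shut (so a half turn about z gives the same grasp; the last joint's range is limited). The gripper opens to 85 mm and grips with 20 to 120 N. Pads are 22 mm wide; open, the fingers measure 114 mm over their backs; the gripper's body (76 mm by 85 mm) begins 54 mm behind the grasp point. The pads swing forward as they close: fully open they stand 13 mm farther back than shut.
Start: joints at [1.122, 0.264, 1.604, -0, 1.274, -0.037], TCP at [0.27, 0.619, 0.231] pointing down, gripper open.
Joint ranges: [-2.63, 2.63], [-0.94, 2.18], [0.31, 2.57], [-1.31, 4.45], [0, 2.66], [-2.55, 2.55]. Speed limits (rad/s): [2.57, 2.57, 3.14, 3.14, 3.14, 3.14].

### API

Orientations are given as a rotation vector (axis times angle).
In Python, from workcell import bot, viewer gives the robot as it stands.
- The arm moves only by the tool jog_arm, never from a script. Its argument "motion" is a list of rows, each an object of numbers: "dx", "dy", "dz": the shift along the world's x, y, z in cm; "turn": the turn about the world's z in rad. A call has 1 to 12 rows; each row shifts and turns the commanded pose from where the row before left it; what a row does not reach is not made up. A row lasts 1/12 s, in which the tool goes at most 41.7 mm and 7.16 degrees, less where a joint would pass 70% of its speed; a pose out of reach is approached as far as the arm can. A call is refused whole if a number of a shift passes 4.17 or a number of a turn 0.125, either way. A call with a gripper value outside its range is refused whole. "fingers" is the finger opening in cm, from 0 to 8.54, set as the call begins (left out, the last holds). The fingers move at their own pace and stop on an object; "grip_force" is the grip in N (left out, the last holds). Time passes only in rows, so rows that do not move let the fingers close. It gives the time, the measured TCP pose, the force and the opening at its end, in the units of the state.
- bot.read_state(): the state, without advancing time (a new reading comes with each control period).
- viewer.read_camera(name): name is "scene" or "top" or "wrist"; returns (picture, depth): 400x640x3 uint8, red, green, blue; 400x640 float32, m along the optical axis (not along the pixel's ray), 0 where there is no reading.
- viewer.camera_info(name): a dict with "vertical_fov" (degrees; the focal length in pixels is half the picture's height over the tangent of half this angle, whatever the lens; pixels are square), "cx", "cy" (the principal point, pixels), "R" (3x3) and "t" (3): a world point X has camera coordinates R X + t. Camera axes: x right, y down, z forward; pixel columns grow to the right and rows downward; lengths in m; the calibration is good to about 2 mm. A picture is of the moment at which its call begins: read the wrist's pose just before it. camera_info takes no time and is no camera call; for the wrist camera it gives the pose at the moment of the call.
- bot.finish_job(): hands the job in, once; it reports no verdict.
The state is a dict: "time": time; "q": joint angles; "joint_vel": joint speeds; "joint_torque": joint torques, N m; "tool_pos": TCP position; "tcp_rot": TCP orientation; "wrist_force": force on the tool from outside, world axes, zero at the start; "torque": the same for the moment, N m; "width": opening from 0.0 (shut) to 1.0 (fully open).
Only numpy, scipy, OpenCV 4.12 (cv2) and the standard library are available. Lean on these libraries where they do the work, as an engineer would, in place of code of your own. Each camera call takes 0.05 s, during which the arm holds its last target. There are 200 camera calls.

## Working session

There is one attempt and no reset: what is moved stays moved. The work goes in short steps, Python scripts to look and compute and a tool call to move; the robot and the scene stay as the last step left them, time stands still between calls to the robot, and variables do not carry over. Pictures are saved under pics/ and viewed, about 8 in all and at most 12, crops included, and the job is handed in when it is done.

Besides the shell and the picture viewer there is one more tool, called in YAML: its name, and indented under it one key for each argument. jog_arm: Moves the arm, as the interface text tells. Its arguments: {"type":"object","properties":{"motion":{"type":"array"},"fingers":{"type":"number"},"grip_force":{"type":"number"}},"required":["motion"]}

```bash
mkdir -p pics; ls
cat > h.py <<'E'
import numpy as np, cv2
from workcell import bot, viewer
def info(n):
    i=viewer.camera_info(n); f=200/np.tan(np.radians(i["vertical_fov"])/2)
    return f,i["cx"],i["cy"],np.array(i["R"]),np.array(i["t"])
def ray(n,u,v,i=None):
    f,cx,cy,R,t=i or info(n); d=R.T@np.array([(u-cx)/f,(v-cy)/f,1]); return -R.T@t,d
def onz(n,u,v,z,i=None):
    o,d=ray(n,u,v,i); return o+d*(z-o[2])/d[2]
def pt(n,u,v,dep,i=None):
    o,d=ray(n,u,v,i); return o+d*dep
def proj(n,X,i=None):
    f,cx,cy,R,t=i or info(n); c=R@np.array(X)+t; return cx+f*c[0]/c[2],cy+f*c[1]/c[2]
def tri(r1,r2):
    (o1,d1),(o2,d2)=r1,r2; d1=d1/np.linalg.norm(d1); d2=d2/np.linalg.norm(d2)
    s=np.linalg.lstsq(np.c_[d1,-d2],o2-o1,rcond=None)[0]; a=o1+s[0]*d1; b=o2+s[1]*d2
    return (a+b)/2,np.linalg.norm(a-b)
def shot(n):
    i=info(n); p,d=viewer.read_camera(n); np.savez(f"{n}.npz",p=p,d=d,i=np.array(i,dtype=object)); return p,d,i
def save(p,name): cv2.imwrite(f"pics/{name}.png",cv2.cvtColor(p,cv2.COLOR_RGB2BGR))
E
python3 - <<'E'
from h import *
s=bot.read_state(); print({k:np.round(v,3).tolist() for k,v in s.items()})
for n in("scene","top","wrist"):
    p,d,i=shot(n); save(p,n+"0"); print(n,i[0],-i[3].T@i[4],i[3].tolist())
a=[cv2.imread(f"pics/{n}0.png") for n in("scene","top")]
cv2.imwrite("pics/st.png",cv2.resize(np.vstack(a),(480,600)))
E
```

```text
pics
{'time': 0.0, 'q': [1.122, 0.265, 1.605, 0.0, 1.274, -0.037], 'joint_vel': [-0.001, -0.0, -0.001, 0.0, 0.001, -0.0], 'joint_torque': [0.001, -51.512, -36.731, -0.0, 0.013, 0.0], 'tool_pos': [0.27, 0.618, 0.23], 'tcp_rot': [-0.642, -3.075, 0.003], 'wrist_force': [-0.384, 0.545, 0.415], 'torque': [-0.009, 0.035, 0.014], 'width': 0.999}
scene 426.09847359814785 [ 0.94343674 -0.39306903  0.98184607] [[0.7398790346871801, 0.6727383165001725, -0.001473615580907105], [0.5755802766576732, -0.634155332866494, -0.5162890265342298], [-0.34826191171737814, 0.3811432425079845, -0.8564131418523756]]
top 397.1247114371922 [0.53154865 0.02048165 1.14505678] [[0.02989579436447398, -0.999514438328038, -0.0087823147919035], [-0.9989228129997255, -0.02956383948095434, -0.035765808586690845], [0.03548880313609534, 0.009842101855364188, -0.9993216088342309]]
wrist 326.1633828611534 [0.20115552 0.64840815 0.37232588] [[0.4015114980639342, 0.9158479388869809, -0.003327124723689336], [0.8751829967983729, -0.38260819629681286, 0.29608392432133396], [0.26989486663787676, -0.12179294299330752, -0.9551561338333928]]
```

View pics/scene0.png

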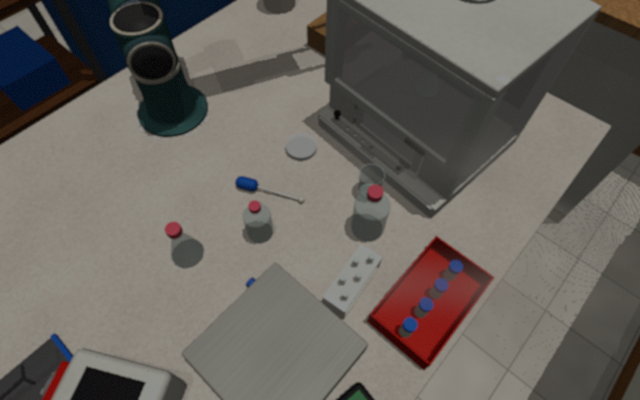

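View pics/top0.png

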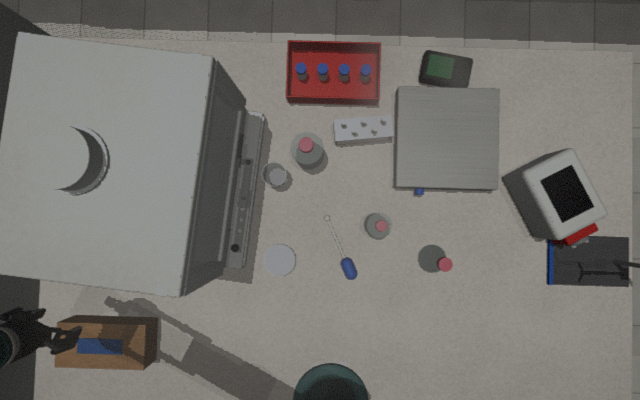

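Scene: the knob is at (337,115), with the cabinet front on the +y side. In the top view the knob is at (235,247) and the dish at (279,260). The robot base is bottom centre. I'll zoom in next.

Run:
```python
from h import *
a=np.load("top.npz",allow_pickle=True)["p"][100:290,190:320]; b=np.load("scene.npz",allow_pickle=True)["p"][85:225,300:470]
g=lambda x:(255*(x/255.)**.6).astype(np.uint8)
a=cv2.resize(g(a),None,fx=3,fy=3,interpolation=3);b=cv2.resize(g(b),(400,329),interpolation=3)
c=np.zeros((570,790,3),np.uint8);c[:570,:390]=a;c[:329,390:]=b
save(c,"crop1")
w=np.load("wrist.npz",allow_pickle=True)["p"];save(g(w),"w0b")
k,s=tri(ray("top",235,247),ray("scene",337,115));print(k,s)
for n in("top","scene"):
  p=np.load(n+".npz",allow_pickle=True)["p"]
  m=(p.max(2)<45).astype(np.uint8)
  r=m[230:260,222:250] if n=="top" else m[105:130,325:350]
  ys,xs=np.nonzero(r);print(n,xs.mean()+(222 if n=="top" else 325),ys.mean()+(230 if n=="top" else 105),len(xs))
```

```text
[0.43436529 0.26705626 0.08025758] 0.001190758117577262
top 234.34615384615384 247.3846153846154 26
scene 336.8909090909091 114.01818181818182 55
```

View pics/crop1.png

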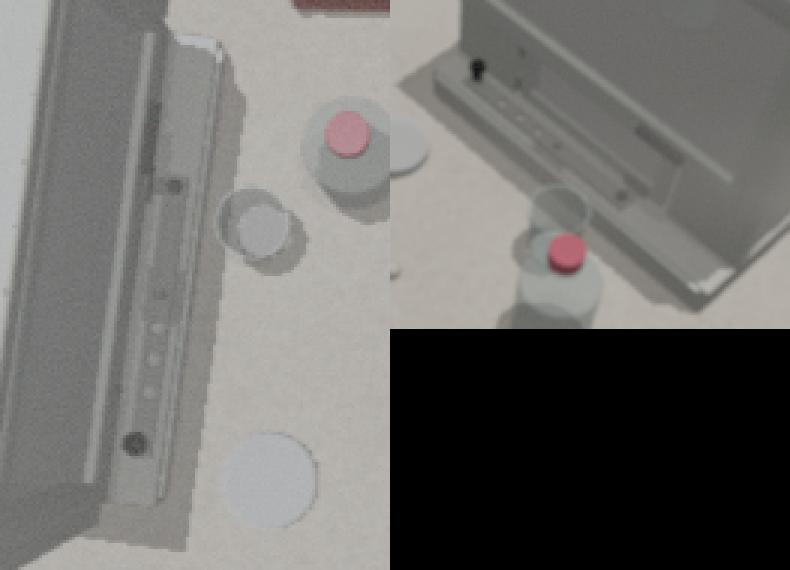

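View pics/w0b.png

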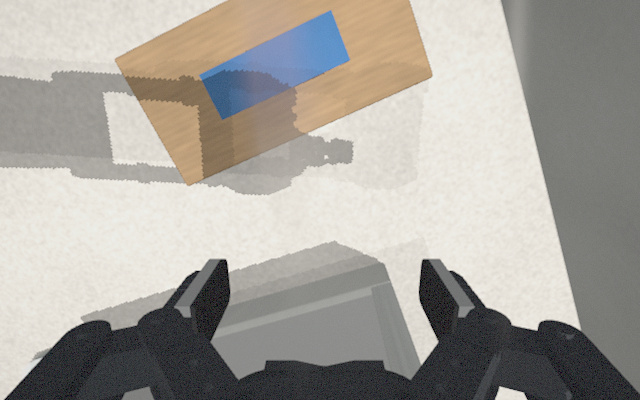

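Top crop: the stay has its knob at (135,443), the peg at (162,295) and the pivot at (173,186), and the sash overhangs it. The wrist view shows only the wooden box and the cabinet's corner.

The jog has no tilt input, and a vertical gripper body won't clear the sash at the knob. I'll fix the geometry, then see how the arm behaves at its reach limit.

Run:
```python
from h import *
c=lambda x,y:(190+(x+.5)/3-.5,100+(y+.5)/3-.5)
s=lambda x,y:(300+(x-390+.5)/2.353-.5,85+(y+.5)/2.353-.5)
for nm,a,b in(("knob",(134.5,443),(477,68)),("peg",(162,295),(557,146)),("pivot",(173.5,186),(621,195)),):
    k,e=tri(ray("top",*c(*a)),ray("scene",*s(*b)));print(nm,k.round(4),round(e,4))
# height profile across the front near the knob and near mid, from top depth
z=np.load("top.npz",allow_pickle=True);d=z["d"]
for v in(247,198,262,150):
  print(v,[(u,)+tuple((pt("top",u,v,d[v,u])*1000).astype(int)) for u in range(205,262,4)])
z=np.load("scene.npz",allow_pickle=True)
```

```text
knob [0.4336 0.2668 0.0856] 0.002
peg [0.5674 0.253  0.063 ] 0.0006
pivot [0.666  0.2447 0.0668] 0.0017
247 [(205, np.int64(453), np.int64(279), np.int64(304)), (209, np.int64(451), np.int64(278), np.int64(278)), (213, np.int64(448), np.int64(279), np.int64(243)), (217, np.int64(445), np.int64(279), np.int64(209)), (221, np.int64(444), np.int64(274), np.int64(195)), (225, np.int64(441), np.int64(272), np.int64(166)), (229, np.int64(431), np.int64(290), np.int64(50)), (233, np.int64(435), np.int64(269), np.int64(95)), (237, np.int64(436), np.int64(259), np.int64(91)), (241, np.int64(432), np.int64(257), np.int64(50)), (245, np.int64(432), np.int64(247), np.int64(48)), (249, np.int64(428), np.int64(246), np.int64(-5)), (253, np.int64(429), np.int64(234), np.int64(0)), (257, np.int64(429), np.int64(223), np.int64(-2)), (261, np.int64(430), np.int64(210), np.int64(3))]
198 [(205, np.int64(555), np.int64(269), np.int64(349)), (209, np.int64(556), np.int64(268), np.int64(325)), (213, np.int64(557), np.int64(269), np.int64(294)), (217, np.int64(558), np.int64(268), np.int64(264)), (221, np.
[... 1403 characters left out ...]
p.int64(259), np.int64(366)), (213, np.int64(653), np.int64(259), np.int64(342)), (217, np.int64(658), np.int64(258), np.int64(314)), (221, np.int64(662), np.int64(257), np.int64(287)), (225, np.int64(668), np.int64(258), np.int64(253)), (229, np.int64(673), np.int64(258), np.int64(218)), (233, np.int64(678), np.int64(255), np.int64(193)), (237, np.int64(679), np.int64(247), np.int64(183)), (241, np.int64(681), np.int64(239), np.int64(175)), (245, np.int64(700), np.int64(256), np.int64(50)), (249, np.int64(701), np.int64(245), np.int64(48)), (253, np.int64(701), np.int64(234), np.int64(49)), (257, np.int64(702), np.int64(223), np.int64(48)), (261, np.int64(710), np.int64(221), np.int64(-2))]
```

jog_arm:
  motion:
    - {"dx": -1, "dy": 3, "dz": 1}
    - {"dx": -1, "dy": 3, "dz": 1}
    - {"dx": -1, "dy": 3, "dz": 1}
    - {"dx": -1, "dy": 3, "dz": 1}
    - {"dx": -1, "dy": 3, "dz": 1}
    - {"dx": -1, "dy": 3, "dz": 1}
    - {"dx": -1, "dy": 3, "dz": 1}
    - {"dx": -1, "dy": 3, "dz": 1}
    - {"dx": -1, "dy": 3, "dz": 1}

```text
validation failed for argument at $.mo...
```

jog_arm:
  motion:
    - {"dx": -1.0, "dy": 3.0, "dz": 1.0, "turn": 0.0}
    - {"dx": -1.0, "dy": 3.0, "dz": 1.0, "turn": 0.0}
    - {"dx": -1.0, "dy": 3.0, "dz": 1.0, "turn": 0.0}
    - {"dx": -1.0, "dy": 3.0, "dz": 1.0, "turn": 0.0}
    - {"dx": -1.0, "dy": 3.0, "dz": 1.0, "turn": 0.0}
    - {"dx": -1.0, "dy": 3.0, "dz": 1.0, "turn": 0.0}
    - {"dx": -1.0, "dy": 3.0, "dz": 1.0, "turn": 0.0}
    - {"dx": -1.0, "dy": 3.0, "dz": 1.0, "turn": 0.0}
    - {"dx": -1.0, "dy": 3.0, "dz": 1.0, "turn": 0.0}

```text
time: 0.9
tool_pos: [0.1794, 0.8895, 0.3211]
tcp_rot: [-0.642, -3.075, 0.001]
wrist_force: [0.2, 1.2, 1.2]
width: 0.995
```

jog_arm:
  motion:
    - {"dx": 0.0, "dy": 3.0, "dz": 0.0, "turn": 0.0}
    - {"dx": 0.0, "dy": 3.0, "dz": 0.0, "turn": 0.0}
    - {"dx": 0.0, "dy": 3.0, "dz": 0.0, "turn": 0.0}
    - {"dx": 0.0, "dy": 3.0, "dz": 0.0, "turn": 0.0}
    - {"dx": 0.0, "dy": 3.0, "dz": 0.0, "turn": 0.0}
    - {"dx": 0.0, "dy": 3.0, "dz": 0.0, "turn": 0.0}
    - {"dx": 0.0, "dy": 3.0, "dz": 0.0, "turn": 0.0}

```text
time: 1.48
tool_pos: [0.1649, 1.0111, 0.2824]
tcp_rot: [-0.641, -3.07, -0.128]
wrist_force: [0.5, -0.2, 0.5]
width: 0.994
```

jog_arm:
  motion:
    - {"dx": 0.0, "dy": 4.0, "dz": 0.0, "turn": 0.0}
    - {"dx": 0.0, "dy": 4.0, "dz": 0.0, "turn": 0.0}
    - {"dx": 0.0, "dy": 4.0, "dz": 0.0, "turn": 0.0}
    - {"dx": 0.0, "dy": 4.0, "dz": 0.0, "turn": 0.0}
    - {"dx": 0.0, "dy": 4.0, "dz": 0.0, "turn": 0.0}
    - {"dx": 0.0, "dy": 4.0, "dz": 0.0, "turn": 0.0}

```text
time: 1.98
tool_pos: [0.1421, 1.0912, 0.228]
tcp_rot: [-0.635, -3.041, -0.373]
wrist_force: [-1.5, 0.7, -0.0]
width: 0.996
```

```bash
cat >> h.py <<'E'
from scipy.spatial.transform import Rotation as Ro
def st():
    s=bot.read_state(); R=Ro.from_rotvec(s["tcp_rot"]).as_matrix()
    print("t",round(s["time"],2),"pos",np.round(s["tool_pos"],4),"zaxis",R[:,2].round(3),"yaxis",R[:,1].round(3),"q",np.round(s["q"],3),"F",np.round(s["wrist_force"],1),"w",round(float(s["width"]),3)); return s,R
E
python3 -c "
from h import *
st()"
```

```text
t 1.98 pos [0.1421 1.0912 0.228 ] zaxis [ 0.036  0.235 -0.971] yaxis [0.396 0.889 0.229] q [1.419 1.106 0.313 0.    1.483 0.259] F [-1.5  0.7 -0. ] w 0.996
```

It tilts 14° at the limit, in the right direction. I'll keep pushing.

jog_arm:
  motion:
    - {"dx": 0.5, "dy": 4.0, "dz": 1.0, "turn": 0.0}
    - {"dx": 0.5, "dy": 4.0, "dz": 1.0, "turn": 0.0}
    - {"dx": 0.5, "dy": 4.0, "dz": 1.0, "turn": 0.0}
    - {"dx": 0.5, "dy": 4.0, "dz": 1.0, "turn": 0.0}
    - {"dx": 0.5, "dy": 4.0, "dz": 1.0, "turn": 0.0}
    - {"dx": 0.5, "dy": 4.0, "dz": 1.0, "turn": 0.0}
    - {"dx": 0.5, "dy": 4.0, "dz": 1.0, "turn": 0.0}
    - {"dx": 0.5, "dy": 4.0, "dz": 1.0, "turn": 0.0}

```text
time: 2.65
tool_pos: [0.1518, 1.172, 0.2366]
tcp_rot: [-0.617, -2.961, -0.726]
wrist_force: [-0.1, -0.8, -0.6]
width: 0.994
```

```bash
python3 -c "
from h import *
st()"
```

```text
t 2.65 pos [0.1518 1.172  0.2366] zaxis [ 0.063  0.45  -0.891] yaxis [0.385 0.812 0.438] q [1.419 1.125 0.313 0.005 1.232 0.259] F [-0.1 -0.8 -0.6] w 0.994
```

jog_arm:
  motion:
    - {"dx": 0.5, "dy": 4.0, "dz": 1.0, "turn": 0.0}
    - {"dx": 0.5, "dy": 4.0, "dz": 1.0, "turn": 0.0}
    - {"dx": 0.5, "dy": 4.0, "dz": 1.0, "turn": 0.0}
    - {"dx": 0.5, "dy": 4.0, "dz": 1.0, "turn": 0.0}
    - {"dx": 0.5, "dy": 4.0, "dz": 1.0, "turn": 0.0}
    - {"dx": 0.0, "dy": -3.0, "dz": 1.5, "turn": 0.0}
    - {"dx": 0.0, "dy": -3.0, "dz": 1.5, "turn": 0.0}
    - {"dx": 0.0, "dy": -4.0, "dz": 1.5, "turn": 0.0}
    - {"dx": 0.0, "dy": -4.0, "dz": 1.5, "turn": 0.0}

```text
time: 3.4
tool_pos: [0.1571, 1.0845, 0.2989]
tcp_rot: [-0.602, -2.895, -0.931]
wrist_force: [0.3, 0.4, 1.2]
width: 1.003
```

```bash
python3 -c "
from h import *
st()"
```

```text
t 3.4 pos [0.1571 1.0845 0.2989] zaxis [ 0.078  0.568 -0.819] yaxis [0.375 0.744 0.552] q [1.398 0.707 0.962 0.028 0.861 0.225] F [0.3 0.4 1.2] w 1.003
```

The tilt stays at 35° once off the limit, but the jaws lie in the lean plane. I'll work out the turn and further tilt that bring the jaw axis level.

Run:
```python
from h import *
s,R=st()
az=np.arctan2(1.08,.157)
ax=np.array([-np.sin(az),np.cos(az),0]) # tangential; outward tilt of a down tool: z-> outward: rotate about -ax? test
sg=1 if (Ro.from_rotvec(.1*ax).apply([0,0,-1])@[np.cos(az),np.sin(az),0])>0 else -1
res=[]
for a in np.arange(-180,181,5):
  for b in range(0,80,2):
    Q=Ro.from_rotvec(sg*np.radians(b)*ax).as_matrix()@Ro.from_rotvec([0,0,np.radians(a)]).as_matrix()@R
    tilt=np.degrees(np.arccos(-Q[2,2]))
    if 30<tilt<42 and abs(Q[2,1])<.12: res.append((abs(a)/7.16+b/1.8,a,b,round(tilt),round(Q[2,1],2),Q[:,2].round(2)))
res.sort(key=lambda r:r[0])
for r in res[:8]:print(r)
```

```text
t 3.4 pos [0.1571 1.0845 0.2989] zaxis [ 0.078  0.568 -0.819] yaxis [0.375 0.744 0.552] q [1.398 0.707 0.962 0.028 0.861 0.225] F [0.3 0.4 1.2] w 1.003
(np.float64(35.64866542520174), np.int64(-120), 34, 33, np.float64(0.11), array([ 0.53,  0.15, -0.84]))
(np.float64(36.06145251396648), np.int64(-115), 36, 37, np.float64(0.11), array([ 0.56,  0.21, -0.8 ]))
(np.float64(36.34698944754811), np.int64(-125), 34, 31, np.float64(0.08), array([ 0.49,  0.12, -0.86]))
(np.float64(36.474239602731224), np.int64(-110), 38, 40, np.float64(0.12), array([ 0.59,  0.27, -0.76]))
(np.float64(36.75977653631285), np.int64(-120), 36, 34, np.float64(0.08), array([ 0.53,  0.18, -0.83]))
(np.float64(37.172563625077586), np.int64(-115), 38, 38, np.float64(0.08), array([ 0.56,  0.24, -0.79]))
(np.float64(37.45810055865922), np.int64(-125), 36, 31, np.float64(0.05), array([ 0.5 ,  0.15, -0.85]))
(np.float64(37.58535071384233), np.int64(-110), 40, 41, np.float64(0.09), array([ 0.59,  0.3 , -0.75]))
```

jog_arm:
  motion:
    - {"dx": 0.0, "dy": -3.0, "dz": 0.0, "turn": -0.12}
    - {"dx": 0.0, "dy": -3.0, "dz": 0.0, "turn": -0.12}
    - {"dx": 0.0, "dy": -3.0, "dz": 0.0, "turn": -0.12}
    - {"dx": 0.0, "dy": -3.0, "dz": 0.0, "turn": -0.12}
    - {"dx": 0.0, "dy": -2.0, "dz": 0.0, "turn": -0.12}
    - {"dx": 0.0, "dy": -2.0, "dz": 0.0, "turn": -0.12}
    - {"dx": 0.0, "dy": -2.0, "dz": 0.0, "turn": -0.12}
    - {"dx": 0.0, "dy": 0.0, "dz": 0.0, "turn": -0.12}
    - {"dx": 0.0, "dy": 0.0, "dz": 0.0, "turn": -0.12}
    - {"dx": 0.0, "dy": 0.0, "dz": 0.0, "turn": -0.12}

```text
time: 4.23
tool_pos: [0.1563, 0.9101, 0.3029]
tcp_rot: [1.96, 1.91, 0.75]
wrist_force: [0.5, 0.9, 1.0]
width: 0.995
```

```bash
python3 -c "
from h import *
st()"
```

```text
t 4.23 pos [0.1563 0.9101 0.3029] zaxis [ 0.559  0.141 -0.817] yaxis [ 0.829 -0.069  0.555] q [ 1.586  0.628  1.08  -0.616  1.326  1.733] F [0.5 0.9 1. ] w 0.995
```

jog_arm:
  motion:
    - {"dx": 0.0, "dy": 0.0, "dz": 0.0, "turn": -0.12}
    - {"dx": 0.0, "dy": 0.0, "dz": 0.0, "turn": -0.12}
    - {"dx": 0.0, "dy": 0.0, "dz": 0.0, "turn": -0.12}
    - {"dx": 0.0, "dy": 2.0, "dz": 0.0, "turn": -0.12}
    - {"dx": 0.0, "dy": 4.0, "dz": 0.5, "turn": -0.12}
    - {"dx": 0.0, "dy": 4.0, "dz": 0.5, "turn": -0.12}
    - {"dx": 0.0, "dy": 4.0, "dz": 0.5, "turn": -0.12}
    - {"dx": 0.0, "dy": 4.0, "dz": 0.5, "turn": -0.1}
    - {"dx": 0.0, "dy": 4.0, "dz": 0.5, "turn": 0.0}
    - {"dx": 0.0, "dy": 4.0, "dz": 0.5, "turn": 0.0}

```text
time: 5.07
tool_pos: [0.1641, 0.959, 0.2667]
tcp_rot: [2.517, 0.967, 0.63]
wrist_force: [-0.8, -1.1, 1.4]
width: 1.001
```

```bash
python3 -c "
from h import *
st()"
```

```text
t 5.07 pos [0.1641 0.959  0.2667] zaxis [ 0.526 -0.177 -0.832] yaxis [ 0.53  -0.696  0.484] q [ 1.565  1.115  0.314 -0.584  1.865  2.272] F [-0.8 -1.1  1.4] w 1.001
```

jog_arm:
  motion:
    - {"dx": 0.0, "dy": 4.0, "dz": 0.5, "turn": -0.02}
    - {"dx": 0.0, "dy": 4.0, "dz": 0.5, "turn": -0.02}
    - {"dx": 0.0, "dy": 4.0, "dz": 0.5, "turn": -0.02}
    - {"dx": 0.0, "dy": 4.0, "dz": 0.5, "turn": -0.02}
    - {"dx": 0.0, "dy": 4.0, "dz": 0.5, "turn": -0.02}
    - {"dx": 0.0, "dy": 4.0, "dz": 0.5, "turn": -0.02}
    - {"dx": 0.0, "dy": 4.0, "dz": 0.5, "turn": -0.02}
    - {"dx": 0.0, "dy": 4.0, "dz": 0.5, "turn": -0.02}
    - {"dx": 0.0, "dy": 4.0, "dz": 0.5, "turn": -0.02}
    - {"dx": 0.0, "dy": 4.0, "dz": 0.5, "turn": -0.02}

```text
time: 5.9
tool_pos: [0.1709, 1.0357, 0.2285]
tcp_rot: [2.722, 0.873, 0.831]
wrist_force: [0.5, -0.4, 0.6]
width: 0.999
```

```bash
python3 -c "
from h import *
st()"
```

```text
t 5.9 pos [0.1709 1.0357 0.2285] zaxis [ 0.555  0.013 -0.832] yaxis [ 0.487 -0.816  0.312] q [ 1.568  1.153  0.312 -0.59   1.644  2.464] F [ 0.5 -0.4  0.6] w 0.999
```

jog_arm:
  motion:
    - {"dx": 0.0, "dy": 4.0, "dz": 1.0, "turn": 0.0}
    - {"dx": 0.0, "dy": 4.0, "dz": 1.0, "turn": 0.0}
    - {"dx": 0.0, "dy": 4.0, "dz": 1.0, "turn": 0.0}
    - {"dx": 0.0, "dy": 4.0, "dz": 1.0, "turn": 0.0}
    - {"dx": 0.0, "dy": 4.0, "dz": 1.0, "turn": 0.0}
    - {"dx": 0.0, "dy": 4.0, "dz": 1.0, "turn": 0.0}
    - {"dx": 0.0, "dy": 4.0, "dz": 1.0, "turn": 0.0}
    - {"dx": 0.0, "dy": 4.0, "dz": 1.0, "turn": 0.0}
    - {"dx": 0.0, "dy": 4.0, "dz": 1.0, "turn": 0.0}
    - {"dx": 0.0, "dy": 4.0, "dz": 1.0, "turn": 0.0}

```text
time: 6.73
tool_pos: [0.1771, 1.1337, 0.2498]
tcp_rot: [-2.7, -1.0, -1.019]
wrist_force: [-0.3, -0.5, -0.8]
width: 1.002
```

```bash
python3 -c "
from h import *
st()"
```

```text
t 6.73 pos [0.1771 1.1337 0.2498] zaxis [ 0.56   0.295 -0.774] yaxis [ 0.607 -0.782  0.141] q [ 1.564  1.152  0.312 -0.608  1.354  2.46 ] F [-0.3 -0.5 -0.8] w 1.002
```

Jaw tilt is 8° and lean 39°, which is good enough. Next I'll turn the lean toward the cabinet and travel high over its corner to the front.

jog_arm:
  motion:
    - {"dx": 0.0, "dy": -4.0, "dz": 2.0, "turn": 0.0}
    - {"dx": 0.0, "dy": -4.0, "dz": 2.5, "turn": 0.12}
    - {"dx": 0.0, "dy": -4.0, "dz": 2.5, "turn": 0.12}
    - {"dx": 0.0, "dy": -4.0, "dz": 2.5, "turn": 0.12}
    - {"dx": 0.0, "dy": -4.0, "dz": 2.5, "turn": 0.12}
    - {"dx": 0.0, "dy": -4.0, "dz": 2.5, "turn": 0.12}
    - {"dx": 0.0, "dy": -4.0, "dz": 2.5, "turn": 0.12}
    - {"dx": 0.0, "dy": -4.0, "dz": 2.5, "turn": 0.12}
    - {"dx": 0.0, "dy": -4.0, "dz": 2.5, "turn": 0.12}
    - {"dx": 0.0, "dy": -4.0, "dz": 2.5, "turn": 0.0}
  fingers: 5.0

```text
time: 7.57
tool_pos: [0.1808, 0.8323, 0.4385]
tcp_rot: [-1.928, -1.859, -0.812]
wrist_force: [0.9, 0.3, 0.0]
width: 0.586
```

```bash
python3 -c "
from h import *
st()"
```

```text
t 7.57 pos [0.1808 0.8323 0.4385] zaxis [ 0.165  0.606 -0.778] yaxis [ 0.986 -0.085  0.143] q [ 1.336  0.136  1.521 -0.027  0.806  1.384] F [0.9 0.3 0. ] w 0.586
```

jog_arm:
  motion:
    - {"dx": 1.0, "dy": -3.5, "dz": 2.0, "turn": 0.0}
    - {"dx": 1.0, "dy": -3.5, "dz": 2.0, "turn": 0.0}
    - {"dx": 1.5, "dy": -3.7, "dz": 2.0, "turn": 0.0}
    - {"dx": 1.5, "dy": -3.7, "dz": 2.0, "turn": 0.0}
    - {"dx": 1.5, "dy": -3.8, "dz": 0.5, "turn": 0.0}
    - {"dx": 1.5, "dy": -3.8, "dz": 0.0, "turn": 0.0}
    - {"dx": 1.5, "dy": -3.8, "dz": 0.0, "turn": 0.0}
    - {"dx": 1.5, "dy": -3.8, "dz": 0.0, "turn": 0.0}
    - {"dx": 1.5, "dy": -3.8, "dz": 0.0, "turn": 0.0}
    - {"dx": 1.5, "dy": -3.8, "dz": 0.0, "turn": 0.0}
    - {"dx": 1.5, "dy": -3.8, "dz": 0.0, "turn": 0.0}
    - {"dx": 1.5, "dy": -3.8, "dz": 0.0, "turn": 0.0}

```text
time: 8.57
tool_pos: [0.3468, 0.3895, 0.5218]
tcp_rot: [-1.929, -1.858, -0.817]
wrist_force: [1.5, 0.6, -0.2]
width: 0.583
```

```bash
python3 -c "
from h import *
st()"
```

```text
t 8.57 pos [0.3468 0.3895 0.5218] zaxis [ 0.168  0.607 -0.777] yaxis [ 0.986 -0.087  0.145] q [ 0.481 -0.449  1.878  0.506  1.25   0.472] F [ 1.5  0.6 -0.2] w 0.583
```

jog_arm:
  motion:
    - {"dx": 1.0, "dy": -3.8, "dz": 0.0, "turn": 0.0}
    - {"dx": 1.0, "dy": -3.8, "dz": 0.0, "turn": 0.0}
    - {"dx": 1.0, "dy": -3.8, "dz": 0.0, "turn": 0.0}
    - {"dx": 1.0, "dy": -3.8, "dz": 0.0, "turn": 0.0}
    - {"dx": 1.0, "dy": -3.8, "dz": -1.0, "turn": 0.0}
    - {"dx": 0.5, "dy": -2.0, "dz": -3.5, "turn": 0.0}
    - {"dx": 0.5, "dy": 0.0, "dz": -4.0, "turn": 0.0}
    - {"dx": 0.5, "dy": 0.0, "dz": -4.0, "turn": 0.0}
    - {"dx": 0.5, "dy": 0.0, "dz": -4.0, "turn": 0.0}
    - {"dx": 0.0, "dy": 0.0, "dz": -4.0, "turn": 0.0}
    - {"dx": 0.0, "dy": 0.0, "dz": -4.0, "turn": 0.0}

```text
time: 9.48
tool_pos: [0.4172, 0.1807, 0.2744]
tcp_rot: [-1.933, -1.858, -0.814]
wrist_force: [0.7, -0.7, -0.3]
width: 0.591
```

```bash
python3 -c "
from h import *
st()
for n in('top','wrist'):
  p,d,i=shot(n)
  g=(255*(p/255.)**.6).astype(np.uint8)
  save(g,n+'2')
"
```

```text
t 9.48 pos [0.4172 0.1807 0.2744] zaxis [ 0.168  0.604 -0.779] yaxis [ 0.986 -0.089  0.144] q [-0.151 -0.349  2.255  0.719  1.237 -0.357] F [ 0.7 -0.7 -0.3] w 0.591
```

View pics/wrist2.png

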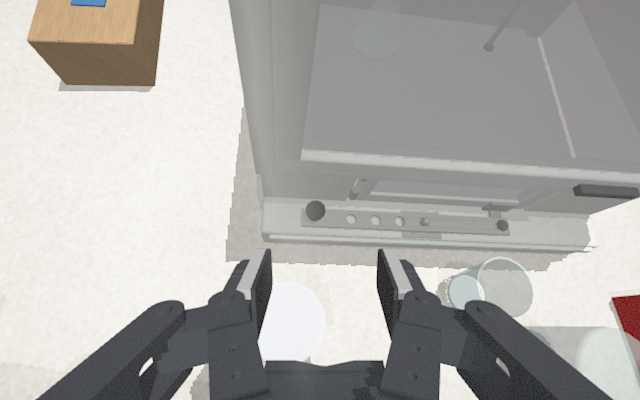

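The wrist picture shows the knob at (316,211), the free holes at (351,219), (376,220) and (399,221), the peg at (425,222) and the pivot at (503,225). The fingers straddle the line to it.

Run:
```python
from h import *
i=tuple(np.load("wrist.npz",allow_pickle=True)["i"]); p=np.load("wrist.npz",allow_pickle=True)["p"]
m=(p[195:228,300:335].max(2)<70); y,x=np.nonzero(m); u,v=x.mean()+300,y.mean()+195; print(u,v,m.sum())
print("knob@.084",onz("wrist",u,v,.084,i))
for n,q,z in(("hole4",(351,219),.06),("h3",(376,220),.06),("h2",(399.5,221.5),.06),("pegtop",(425,222),.068),("pivot",(503,225),.066)):print(n,onz("wrist",*q,z,i).round(4))
k,e=tri(ray("wrist",u,v,i),ray("top",234.4,247.3));print("tri",k,e)
k,e=tri(ray("wrist",u,v,i),ray("scene",336.9,114.0));print("tri",k,e)
s,R=st(); K=np.array([.4336,.267,.084])
print("TCP target (grasp pt at knob):",K+R[:,2]*.019,"delta cm",100*(K+R[:,2]*.019-s["tool_pos"]))
```

```text
315.29616724738673 210.1951219512195 287
knob@.084 [0.43253674 0.26754751 0.084     ]
hole4 [0.4771 0.2627 0.06  ]
h3 [0.5073 0.26   0.06  ]
h2 [0.5361 0.2567 0.06  ]
pegtop [0.5641 0.2522 0.068 ]
pivot [0.6652 0.2438 0.066 ]
tri [0.4335546  0.27002903 0.07638727] 0.0001494835117712243
tri [0.43262825 0.26786439 0.08247853] 0.00041590550801008717
t 9.58 pos [0.4112 0.1814 0.267 ] zaxis [ 0.154  0.605 -0.781] yaxis [ 0.988 -0.087  0.127] q [-0.15  -0.346  2.265  0.717  1.24  -0.355] F [-1.4  0.8 -0.4] w 0.59
TCP target (grasp pt at knob): [0.43652114 0.2784975  0.06915835] delta cm [  2.52860789   9.71220503 -19.78835144]
```

jog_arm:
  motion:
    - {"dx": 0.26, "dy": 1.0, "dz": -2.7, "turn": 0.0}
    - {"dx": 0.26, "dy": 1.0, "dz": -2.7, "turn": 0.0}
    - {"dx": 0.26, "dy": 1.0, "dz": -2.7, "turn": 0.0}
    - {"dx": 0.26, "dy": 1.0, "dz": -2.7, "turn": 0.0}
    - {"dx": 0.26, "dy": 1.0, "dz": -2.8, "turn": 0.0}
    - {"dx": 0.2, "dy": 0.7, "dz": -1.0, "turn": 0.0}
    - {"dx": 0.2, "dy": 0.7, "dz": -1.0, "turn": 0.0}
    - {"dx": 0.2, "dy": 0.7, "dz": -1.0, "turn": 0.0}
    - {"dx": 0.0, "dy": 0.0, "dz": 0.0, "turn": 0.0}
    - {"dx": 0.0, "dy": 0.0, "dz": 0.0, "turn": 0.0}

```text
time: 10.42
tool_pos: [0.438, 0.2529, 0.1123]
tcp_rot: [-1.929, -1.859, -0.816]
wrist_force: [-0.5, -0.9, 0.8]
width: 0.585
```

Run:
```python
from h import *
p,d,i=shot("wrist"); save((255*(p/255.)**.6).astype(np.uint8),"wrist3")
s,R=st()
m=(p[:,280:360].max(2)<60).astype(np.uint8)
n,l,sta,c=cv2.connectedComponentsWithStats(m); print([(sta[k].tolist(),c[k].round(1).tolist()) for k in range(1,n) if sta[k][4]>100])
for K in([.433,.2675,.0835],): print("proj",proj("wrist",K,i),"delta",100*(np.array(K)+R[:,2]*.013-s["tool_pos"]))
```

```text
t 10.47 pos [0.4381 0.2527 0.1124] zaxis [ 0.169  0.606 -0.777] yaxis [ 0.985 -0.087  0.146] q [ 0.045 -0.076  2.38   0.929  0.843 -0.563] F [-0.4 -0.7  0.1] w 0.59
[([6, 227, 37, 37, 895], [26.2, 246.6]), ([0, 361, 80, 39, 2946], [39.2, 381.0])]
proj (np.float64(305.3817280900699), np.float64(246.2815754406419)) delta [-0.28781767  2.26994905 -3.90279273]
```

View pics/wrist3.png

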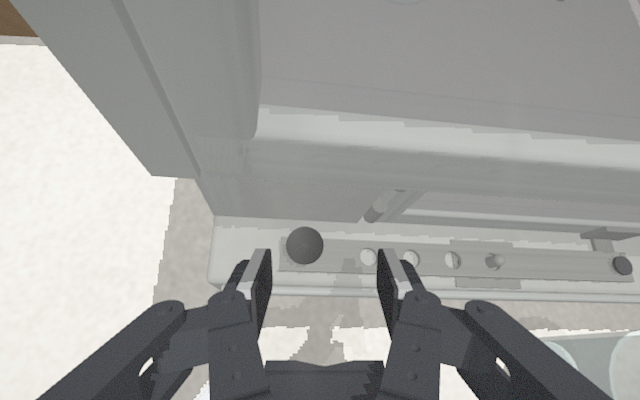

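The knob is at (306,247), as predicted (305,246), between the fingers. Advancing and closing.

jog_arm:
  motion:
    - {"dx": -0.1, "dy": 0.57, "dz": -0.98, "turn": 0.0}
    - {"dx": -0.1, "dy": 0.57, "dz": -0.98, "turn": 0.0}
    - {"dx": -0.1, "dy": 0.57, "dz": -0.97, "turn": 0.0}
    - {"dx": 0.0, "dy": 0.56, "dz": -0.97, "turn": 0.0}
    - {"dx": 0.0, "dy": 0.0, "dz": 0.0, "turn": 0.0}

```text
time: 10.88
tool_pos: [0.4309, 0.2755, 0.0686]
tcp_rot: [-1.93, -1.856, -0.808]
wrist_force: [-1.0, 0.2, 0.9]
width: 0.587
```

jog_arm:
  motion:
    - {"dx": 0.0, "dy": 0.0, "dz": 0.0, "turn": 0.0}
    - {"dx": 0.0, "dy": 0.0, "dz": 0.0, "turn": 0.0}
    - {"dx": 0.0, "dy": 0.0, "dz": 0.0, "turn": 0.0}
    - {"dx": 0.0, "dy": 0.0, "dz": 0.0, "turn": 0.0}
    - {"dx": 0.0, "dy": 0.0, "dz": 0.0, "turn": 0.0}
  fingers: 1.6
  grip_force: 40

```text
time: 11.3
tool_pos: [0.4343, 0.2747, 0.0716]
tcp_rot: [-1.932, -1.858, -0.815]
wrist_force: [3.3, -0.0, -2.6]
width: 0.224
```

```bash
python3 -c "
from h import *
st()"
```

```text
t 11.3 pos [0.4343 0.2747 0.0716] zaxis [ 0.169  0.605 -0.778] yaxis [ 0.986 -0.088  0.145] q [ 0.104  0.005  2.404  1.032  0.749 -0.649] F [ 3.3 -0.  -2.6] w 0.224
```

jog_arm:
  motion:
    - {"dx": 0.06, "dy": -0.02, "dz": 0.4, "turn": 0.0}
    - {"dx": 0.06, "dy": -0.02, "dz": 0.4, "turn": 0.0}
    - {"dx": 0.06, "dy": -0.02, "dz": 0.4, "turn": 0.0}
    - {"dx": 0.06, "dy": -0.02, "dz": 0.4, "turn": 0.0}
    - {"dx": 0.06, "dy": -0.02, "dz": 0.4, "turn": 0.0}

```text
time: 11.72
tool_pos: [0.437, 0.2736, 0.0915]
tcp_rot: [-1.932, -1.858, -0.814]
wrist_force: [1.4, -0.1, 0.5]
width: 0.222
```

Run:
```python
from h import *
p,d,i=shot("wrist"); save((255*(p/255.)**.6).astype(np.uint8),"wrist4")
st()
```

```text
t 11.77 pos [0.4372 0.2739 0.0924] zaxis [ 0.168  0.606 -0.778] yaxis [ 0.986 -0.088  0.145] q [ 0.101 -0.033  2.387  0.983  0.78  -0.586] F [ 5.9  0.3 -3.7] w 0.226
```

View pics/wrist4.png

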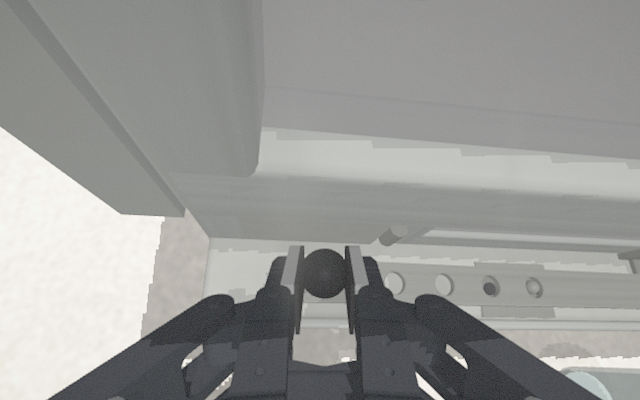

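Gripped: the ball sits between the pads at (325,273), and peg and holes are visible at 490–535. Now I'll compute the knob path that opens the flap while the bar stays over the peg.

```bash
cat > path.py <<'E'
import numpy as np
K0=np.array([.433,.2675]); pz=.058
e=np.array([-.9955,.0946]); n=np.array([.0946,.9955])
P0=K0-.235*e; H=P0+.19*e+.032*n; PEG=H-.09*e-.032*n
off=np.array([.4343,.2747,.0716])-np.array([*K0,.084])
def pivot(th):
    c,s=np.cos(th),np.sin(th); return H+np.array([[c,-s],[s,c]])@(P0-H)
def tcp(th,a):
    p=pivot(th); b=(PEG-p)/np.linalg.norm(PEG-p); L=.235*np.cos(a)-.026*np.sin(a)
    return np.array([*(p+L*b),pz+.235*np.sin(a)+.026*np.cos(a)])+off
E
python3 - <<'E'
from path import *
print(H,PEG,P0,[ (t,round(np.linalg.norm(PEG-pivot(t))*1000,1)) for t in(.7,.75,.8,.85)])
print("lift",tcp(0,.22), "lift .085",tcp(0,.088))
q=tcp(0,.22)
for t in np.arange(.1,.81,.1):
    w=tcp(t,.22); print(round(t,2),w.round(4),"d/row(3)",(100*(w-q)/3).round(2)); q=w
print(tcp(.8,0.1),tcp(.8,0))
E
```

```text
[0.4808247 0.295099 ] [0.5673925 0.254729 ] [0.6669425 0.245269 ] [(0.7, np.float64(150.5)), (0.75, np.float64(155.2)), (0.8, np.float64(160.0)), (0.85, np.float64(164.7))]
lift [0.44558364 0.27362774 0.1222573 ] lift .085 [0.43747648 0.27439815 0.09215271]
0.1 [0.4495 0.2512 0.1223] d/row(3) [ 0.13 -0.75  0.  ]
0.2 [0.4585 0.2322 0.1223] d/row(3) [ 0.3  -0.63  0.  ]
0.3 [0.4708 0.2178 0.1223] d/row(3) [ 0.41 -0.48  0.  ]
0.4 [0.4848 0.208  0.1223] d/row(3) [ 0.47 -0.33  0.  ]
0.5 [0.4992 0.2026 0.1223] d/row(3) [ 0.48 -0.18  0.  ]
0.6 [0.5131 0.201  0.1223] d/row(3) [ 0.46 -0.05  0.  ]
0.7 [0.526  0.2025 0.1223] d/row(3) [0.43 0.05 0.  ]
0.8 [0.5373 0.2065 0.1223] d/row(3) [0.38 0.13 0.  ]
[0.53355493 0.19991124 0.09493096] [0.53169665 0.19663139 0.0716    ]
```

jog_arm:
  motion:
    - {"dx": 0.1, "dy": -0.02, "dz": 0.5, "turn": 0.0}
    - {"dx": 0.1, "dy": -0.02, "dz": 0.5, "turn": 0.0}
    - {"dx": 0.12, "dy": -0.02, "dz": 0.5, "turn": 0.0}
    - {"dx": 0.14, "dy": -0.02, "dz": 0.5, "turn": 0.0}
    - {"dx": 0.14, "dy": -0.02, "dz": 0.5, "turn": 0.0}
    - {"dx": 0.14, "dy": -0.02, "dz": 0.5, "turn": 0.0}
    - {"dx": 0.0, "dy": 0.0, "dz": 0.0, "turn": 0.0}
    - {"dx": 0.0, "dy": 0.0, "dz": 0.0, "turn": 0.0}

```text
time: 12.43
tool_pos: [0.4429, 0.273, 0.121]
tcp_rot: [-1.929, -1.858, -0.812]
wrist_force: [-0.2, -1.1, -1.2]
width: 0.227
```

Run:
```python
from h import *
p,d,i=shot("wrist"); save((255*(p/255.)**.6).astype(np.uint8),"wrist5")
st()
```

```text
t 12.48 pos [0.4428 0.273  0.1207] zaxis [ 0.165  0.606 -0.778] yaxis [ 0.986 -0.086  0.142] q [ 0.097 -0.074  2.357  0.924  0.827 -0.505] F [-0.1  0.1 -0.5] w 0.226
```

View pics/wrist5.png

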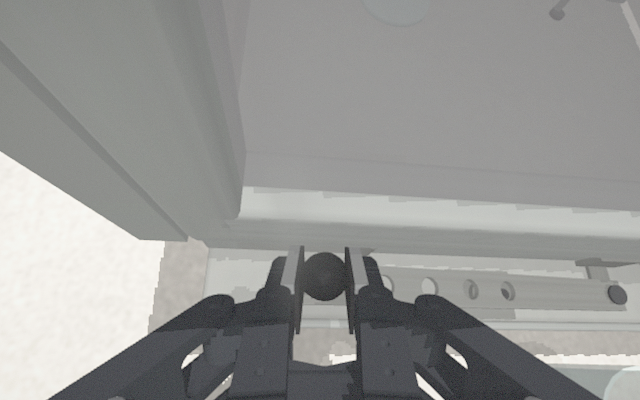

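Lifted clear: bar up, ball still held at (324,275). Now easing the flap inward along the path.

jog_arm:
  motion:
    - {"dx": 0.2, "dy": -0.75, "dz": 0.0, "turn": 0.0}
    - {"dx": 0.2, "dy": -0.75, "dz": 0.0, "turn": 0.0}
    - {"dx": 0.2, "dy": -0.75, "dz": 0.0, "turn": 0.0}
    - {"dx": 0.3, "dy": -0.63, "dz": 0.0, "turn": 0.0}
    - {"dx": 0.3, "dy": -0.63, "dz": 0.0, "turn": 0.0}
    - {"dx": 0.3, "dy": -0.63, "dz": 0.0, "turn": 0.0}
    - {"dx": 0.41, "dy": -0.48, "dz": 0.0, "turn": 0.0}
    - {"dx": 0.41, "dy": -0.48, "dz": 0.0, "turn": 0.0}
    - {"dx": 0.41, "dy": -0.48, "dz": 0.0, "turn": 0.0}
    - {"dx": 0.47, "dy": -0.33, "dz": 0.0, "turn": 0.0}
    - {"dx": 0.47, "dy": -0.33, "dz": 0.0, "turn": 0.0}
    - {"dx": 0.47, "dy": -0.33, "dz": 0.0, "turn": 0.0}

```text
time: 13.48
tool_pos: [0.4855, 0.2068, 0.121]
tcp_rot: [-1.93, -1.858, -0.813]
wrist_force: [-1.2, -0.2, 0.6]
width: 0.228
```

Run:
```python
from h import *
p,d,i=shot("wrist"); save((255*(p/255.)**.6).astype(np.uint8),"wrist6")
st()
```

```text
t 13.53 pos [0.4868 0.2063 0.1213] zaxis [ 0.168  0.605 -0.778] yaxis [ 0.986 -0.088  0.144] q [-6.700e-02  1.000e-03  2.283e+00  8.830e-01  9.200e-01 -6.080e-01] F [ 0.4 -2.   0.1] w 0.229
```

View pics/wrist6.png

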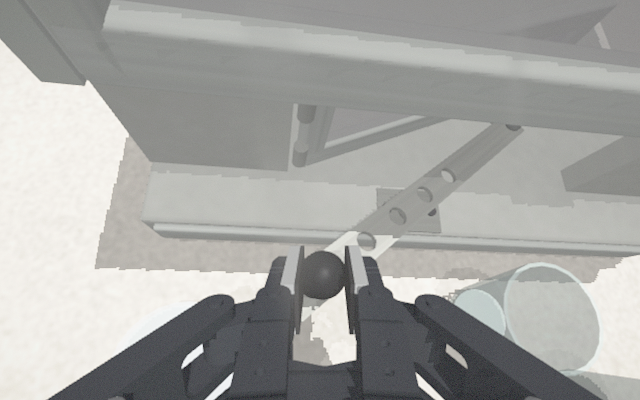

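The flap is opening and the bar passes close to the peg, visible at (432,211). Continuing to about 0.8.

jog_arm:
  motion:
    - {"dx": 0.45, "dy": -0.14, "dz": 0.0, "turn": 0.0}
    - {"dx": 0.45, "dy": -0.13, "dz": 0.0, "turn": 0.0}
    - {"dx": 0.45, "dy": -0.13, "dz": 0.0, "turn": 0.0}
    - {"dx": 0.45, "dy": -0.04, "dz": 0.0, "turn": 0.0}
    - {"dx": 0.45, "dy": -0.04, "dz": 0.0, "turn": 0.0}
    - {"dx": 0.45, "dy": -0.04, "dz": 0.0, "turn": 0.0}
    - {"dx": 0.42, "dy": 0.05, "dz": 0.0, "turn": 0.0}
    - {"dx": 0.42, "dy": 0.05, "dz": 0.0, "turn": 0.0}
    - {"dx": 0.42, "dy": 0.06, "dz": 0.0, "turn": 0.0}
    - {"dx": 0.38, "dy": 0.13, "dz": 0.0, "turn": 0.0}
    - {"dx": 0.37, "dy": 0.13, "dz": 0.0, "turn": 0.0}
    - {"dx": 0.35, "dy": 0.13, "dz": 0.0, "turn": 0.0}

```text
time: 14.53
tool_pos: [0.5359, 0.2076, 0.121]
tcp_rot: [-1.93, -1.858, -0.813]
wrist_force: [-1.6, -1.0, -0.9]
width: 0.228
```

jog_arm:
  motion:
    - {"dx": -0.06, "dy": -0.1, "dz": -0.45, "turn": 0.0}
    - {"dx": -0.06, "dy": -0.1, "dz": -0.45, "turn": 0.0}
    - {"dx": -0.06, "dy": -0.1, "dz": -0.45, "turn": 0.0}
    - {"dx": 0.0, "dy": 0.0, "dz": 0.0, "turn": 0.0}
    - {"dx": 0.0, "dy": 0.0, "dz": 0.0, "turn": 0.0}

```text
time: 14.95
tool_pos: [0.533, 0.2044, 0.1067]
tcp_rot: [-1.93, -1.856, -0.811]
wrist_force: [-0.6, -1.0, -0.3]
width: 0.225
```

Run:
```python
from h import *
from path import *
p,d,i=shot("wrist"); save((255*(p/255.)**.6).astype(np.uint8),"wrist7")
p2,_,_=shot("scene"); 
s,R=st(); print(s["tool_pos"]-tcp(.8,.16),proj("wrist",[*PEG,.07],i))
```

```text
t 15.05 pos [0.5334 0.2044 0.1073] zaxis [ 0.166  0.605 -0.778] yaxis [ 0.986 -0.087  0.142] q [-0.065  0.113  2.197  0.898  0.905 -0.631] F [-1.1 -1.7  0. ] w 0.224
[-0.00185796  0.00150882 -0.00145232] (np.float64(360.2964218933469), np.float64(192.2901783821104))
```

View pics/wrist7.png

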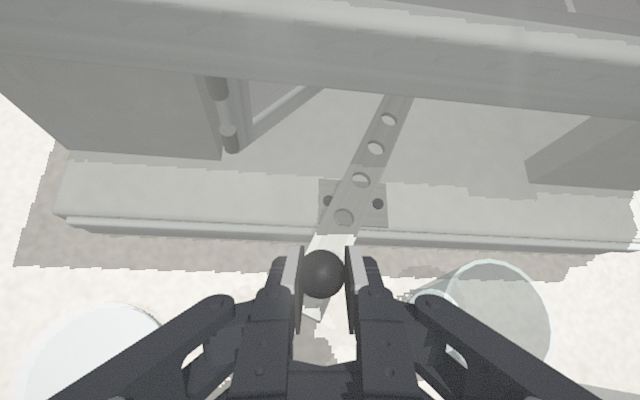

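Holes 1–4 lie at (389,119), (375,148), (361,180) and (344,217). The peg is hidden under the bar near hole 3, between the plate screws at (327,200) and (377,203).

Run:
```python
from h import *
from path import *
z=np.load("wrist.npz",allow_pickle=True); i=tuple(z["i"]); p=z["p"]
a=.155
hs=[(389,119),(375.5,148),(361,180),(344,217)]
for k,q in enumerate(hs):
  print(k+1,onz("wrist",*q,.058+(.1+.03*k)*a+.002,i).round(4))
print("PEG",PEG)
sc=[onz("wrist",*q,.05,i) for q in((327,200),(377,203))];print("screws",sc,(sc[0]+sc[1])/2)
b=(PEG-pivot(.8))/.16; print("bar dir",b, "hole3 now expected",PEG-b*.16*(1-np.cos(a)))
g=(255*(p/255.)**.6).astype(np.uint8)[130:250,280:440]; g=cv2.resize(g,(640,480),interpolation=3)
save(g,"c7")
```

```text
1 [0.5941 0.3081 0.0755]
2 [0.5789 0.2821 0.0802]
3 [0.5644 0.257  0.0848]
4 [0.5499 0.2321 0.0894]
PEG [0.5673925 0.254729 ]
screws [array([0.54837325, 0.25755414, 0.05      ]), array([0.58481474, 0.25393755, 0.05      ])] [0.566594   0.25574585 0.05      ]
bar dir [-0.49279734 -0.86978651] hole3 now expected [0.56833776 0.25639739]
```

View pics/c7.png

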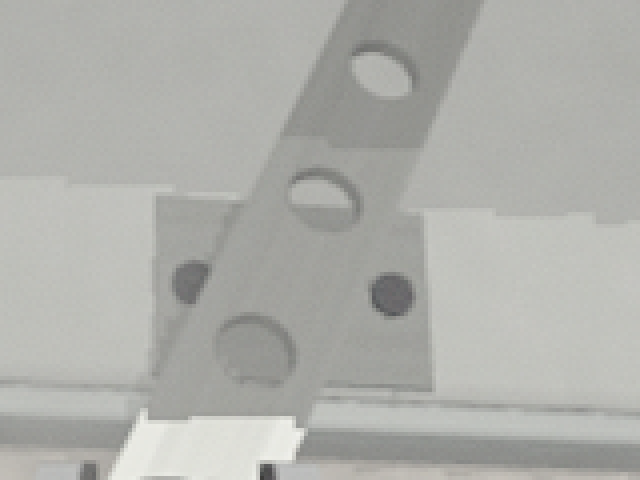

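Hole 3 is about 3.5 mm short in x of the peg axis. I'll correct that and lower to just above the dome.

jog_arm:
  motion:
    - {"dx": 0.22, "dy": -0.05, "dz": 0.0, "turn": 0.0}
    - {"dx": 0.22, "dy": -0.05, "dz": 0.0, "turn": 0.0}
    - {"dx": -0.05, "dy": -0.09, "dz": -0.4, "turn": 0.0}
    - {"dx": -0.05, "dy": -0.09, "dz": -0.4, "turn": 0.0}
    - {"dx": -0.05, "dy": -0.08, "dz": -0.4, "turn": 0.0}
    - {"dx": 0.0, "dy": 0.0, "dz": 0.0, "turn": 0.0}
    - {"dx": 0.0, "dy": 0.0, "dz": 0.0, "turn": 0.0}

```text
time: 15.63
tool_pos: [0.5353, 0.201, 0.0942]
tcp_rot: [-1.93, -1.855, -0.81]
wrist_force: [-0.1, -0.7, -0.6]
width: 0.23
```

Run:
```python
from h import *
from path import *
p,d,i=shot("wrist"); s,R=st()
print(s["tool_pos"]-tcp(.8,.1))
# holes: print local crop as coarse gray text around predicted hole3
g=cv2.cvtColor(p,cv2.COLOR_RGB2GRAY)
u,v=proj("wrist",[*PEG,.074],i); print("pred hole3/peg",u,v)
u,v=int(u),int(v)
for y in range(v-22,v+23,2): print(y,' '.join('%3d'%g[y,x] for x in range(u-24,u+25,2)))
print(u-24)
```

```text
t 15.68 pos [0.5356 0.2009 0.0946] zaxis [ 0.164  0.606 -0.779] yaxis [ 0.986 -0.087  0.14 ] q [-0.072  0.139  2.198  0.911  0.894 -0.66 ] F [-0.1 -0.6 -1. ] w 0.224
[ 0.00205586  0.00097174 -0.00038036]
pred hole3/peg 362.57465580865005 177.0252188508546
155 141 140 142 143 144 142 141 141 114 116 111 104  98 105 103 103 105 101 107 107 103 103 105 104 102
157 142 142 142 142 140 142 141 130 120 124 115 102 101 103 102 104 103 104 104 103 105 103 102 101 102
159 143 143 141 140 142 141 137 120 121 122 120 119 119 123 122 120 120 122 123 120 120 122 120 118 126
161 143 142 139 141 141 140 133 119 121 120 119 116 118 119 118 121 122 124 119 118 116 120 118 122 124
163 140 144 140 140 138 142 123 121 120 120 118 121 122 118 121 123 120 123 120 119 120 121 120 121 126
165 139 140 140 139 140 135 120 121 122 119 118 121 121 120 122 122 122 122 120 118 118 122 119 123 131
167 155 163 167 153 143 125 121 125 121 118 104  98  93  96 117 123 123 118 118 119 120 120 119 123 139
169 117 118 112 107 107 120 121 121 117  84  67  81  78  80  83 100 121 120 119 119 119 121 122 125 140
171 122 120 
[... 851 characters left out ...]
 120 119 120 123 123 124 118 120 119 121 121 120 124  89  78 103 120 115
189 116 125 124 122 122 119 121 120 120 120 120 122 121 118 118 121 123 120 122 123  55  62  61 105 122
191 120 126 123 120 121 115 122 121 118 124 122 125 119 118 118 120 121 119 123  98  57  57  62  62 122
193 122 123 122 118 119 121 124 120 123 121 122 122 121 123 121 121 120 120 129  71  62  60  60  55 122
195 124 124 121 119 118 123 119 123 121 121 124 119 123 120 122 122 121 123 110  53  59  58  59  75 121
197 123 126 122 117 122 122 124 124 121 122 122 120 121 121 120 122 122 122 123  88  50  48  56 116 123
199 123 120 120 119 124 122 118 121 120 122 121 119 120 120 123 118 121 125 123 123 113 114 122 124 121
338
```

Run:
```python
from h import *
from path import *
z=np.load("wrist.npz",allow_pickle=True); i=tuple(z["i"]); p=z["p"]
g=cv2.cvtColor(p,cv2.COLOR_RGB2GRAY)
print("hole3",onz("wrist",363.5,175.5,.076,i),"peg?",onz("wrist",360,181,.069,i),"PEG",PEG)
for c in([*PEG,.0695],): print(proj("wrist",c,i))
c=cv2.resize(g[155:200,335:390],None,fx=12,fy=12,interpolation=2); save(cv2.cvtColor(cv2.normalize(c,None,0,255,32),8),"c8")
for y in range(165,188): print(y,' '.join('%3d'%g[y,x] for x in range(350,376)))
```

```text
hole3 [0.56747547 0.25482504 0.076     ] peg? [0.56694497 0.2543033  0.069     ] PEG [0.5673925 0.254729 ]
(np.float64(360.79656040785983), np.float64(180.03700468465496))
165 120 125 121 124 122 119 119 116 118 117 121 120 121 121 120 119 122 120 122 121 122 124 122 119 120 121
166 123 121 123 120 121 120 118 117 117 115 118 117 115 116 122 119 120 120 121 123 125 123 121 120 122 118
167 121 121 125 122 121 119 118 112 104 101  98  92  93  91  96 106 117 118 123 122 123 119 118 119 118 120
168 125 123 122 123 123 117 108  90  84  81  78  74  76  76  82  89  95 108 117 124 121 117 120 119 119 118
169 121 120 121 121 117 106  84  70  67  73  81  82  78  74  80  78  83  89 100 113 121 120 120 121 119 121
170 118 124 119 119 107  85  79  80  90  98  99 100  99  92  89  83  84  81  86  96 110 119 123 120 119 120
171 123 122 121 118 100  83  96 100 101 110 104 101 105 104 104  97  88  85  82  83  94 113 117 119 121 119
172 124 122 121 113 102  96 105 106 104 103 105 105 106 106 104 105 102  95  83  78  85  97 114 120 118 120
173 122 124 122 112 102 104 103 103 104 104 105 105 106 106 102 
[... 855 characters left out ...]
 109 101 102 102 105 104 104 102 102 113 121 122 119
182 118 117 118 118 120 121 120 120 118 122 122 119 113 108 100 103 106 103 102 105 106 113 119 123 119 120
183 119 117 120 123 120 118 118 119 117 118 118 112 106 100  94 100 109 109 103 112 117 123 122 123 119 118
184 119 120 120 123 119 123 118 122 121 123 119 115 118 115 113 113 115 117 117 117 121 120 121 123 121 119
185 116 118 123 122 121 120 121 120 121 120 120 122 124 123 122 120 120 120 120 119 122 122 120 119 121 122
186 116 122 122 121 120 119 121 118 122 121 121 124 124 123 120 119 121 121 122 119 120 119 124 121 121 122
187 120 120 120 119 119 119 120 120 123 121 123 122 124 122 118 121 120 121 119 118 121 123 121 121 120 123
```

The peg dome shows inside hole 3, and hole and peg axes agree within about 1 mm. Lowering.

jog_arm:
  motion:
    - {"dx": -0.03, "dy": -0.06, "dz": -0.39, "turn": 0.0}
    - {"dx": -0.03, "dy": -0.06, "dz": -0.39, "turn": 0.0}
    - {"dx": -0.03, "dy": -0.06, "dz": -0.39, "turn": 0.0}
    - {"dx": -0.03, "dy": -0.05, "dz": -0.39, "turn": 0.0}
    - {"dx": -0.03, "dy": -0.05, "dz": -0.38, "turn": 0.0}
    - {"dx": -0.03, "dy": -0.05, "dz": -0.38, "turn": 0.0}
    - {"dx": 0.0, "dy": 0.0, "dz": 0.0, "turn": 0.0}
    - {"dx": 0.0, "dy": 0.0, "dz": 0.0, "turn": 0.0}

```text
time: 16.35
tool_pos: [0.5348, 0.1976, 0.072]
tcp_rot: [-1.931, -1.856, -0.813]
wrist_force: [0.2, -0.1, -0.7]
width: 0.226
```

Run:
```python
from h import *
from path import *
p,d,i=shot("wrist"); s,R=st()
print(s["tool_pos"]-tcp(.8,0))
g=cv2.cvtColor(p,cv2.COLOR_RGB2GRAY)
u,v=map(int,proj("wrist",[*PEG,.06],i)); print(u,v,proj("wrist",[*PEG,.07],i))
for y in range(v-22,v+16,2): print(y,' '.join('%3d'%g[y,x] for x in range(u-18,u+20,2)))
```

```text
t 16.4 pos [0.5348 0.1976 0.072 ] zaxis [ 0.166  0.606 -0.778] yaxis [ 0.986 -0.088  0.142] q [-0.079  0.176  2.211  0.943  0.867 -0.717] F [ 0.8  0.3 -0.4] w 0.229
[0.00312234 0.00099318 0.00041584]
365 166 (np.float64(370.4286736934714), np.float64(158.2372151459142))
144 142 144 141 142 140 127 123 128 123 120 122 125 123 120 124 121 124 122 122
146 158 156 156 157 135 124 122 128 122 117 118 122 122 122 123 121 124 122 122
148 134 134 141 139 126 127 127 125 121 117 123 121 120 122 121 124 121 121 121
150 124 121 121 104 126 125 125 120 117 121 123 123 121 121 121 124 121 121 122
152 121 119 124 112 126 126 125 120 119 121 121 120 124 123 123 125 121 122 120
154 119 117 103 124 126 127 124 120 120 121 112 114 123 124 123 124 121 122 123
156 120 121 114 126 129 124 122 114  99 108 116 117 108 121 124 120 121 119 121
158 124 125 124 125 126 122 107  72 106 116 125 127 116 102 121 122 121 123 123
160 115 109 125 127 127 115  96  93 107 118 129 133 117 105  99 122 122 122 126
162 119 123 125 125 127 112 104  82  99 115 125 121 112 101  78 117 119 122 123
164 123 129 126 128 122 114  87  79  91 105 111 111 102  88  87 100 123 124 123
166 121 125 128 124 121 116  83  84  81  87  98  94  84 108 101  93 125 121 123
168 126 128 129 126 119 124  94  78  81  80  76  71  83 121 107 106 125 123 128
170 126 127 127 119 118 123 120  86  80  77  76  73 121 115 104 121 125 125 130
172 129 129 123 120 122 125 120 120  99  76  71  99 118 109 114 126 124 125 134
174 128 127 123 120 121 122 120 120 124 117 116 118 119 120 122 127 124 129 114
176 131 129 119 121 122 122 122 122 122 125 126 121 122 123 124 126 124 129 104
178 128 122 120 123 123 121 118 119 125 124 123 123 121 122 126 126 125 127 121
180 126 122 122 124 123 123 124 123 122 124 120 120 123 122 125 125 129 128 124
```

The peg stands through the hole with no contact force. Releasing and retreating along the tool axis.

jog_arm:
  motion:
    - {"dx": 0.0, "dy": 0.0, "dz": 0.0, "turn": 0.0}
    - {"dx": 0.0, "dy": 0.0, "dz": 0.0, "turn": 0.0}
    - {"dx": 0.0, "dy": 0.0, "dz": 0.0, "turn": 0.0}
    - {"dx": 0.0, "dy": 0.0, "dz": 0.0, "turn": 0.0}
    - {"dx": 0.0, "dy": 0.0, "dz": 0.0, "turn": 0.0}
    - {"dx": -0.15, "dy": -0.6, "dz": 0.78, "turn": 0.0}
    - {"dx": -0.15, "dy": -0.6, "dz": 0.78, "turn": 0.0}
    - {"dx": -0.2, "dy": -0.9, "dz": 1.2, "turn": 0.0}
    - {"dx": -0.2, "dy": -0.9, "dz": 1.2, "turn": 0.0}
    - {"dx": -0.3, "dy": -1.0, "dz": 2.0, "turn": 0.0}
    - {"dx": -0.3, "dy": 0.0, "dz": 3.0, "turn": 0.0}
    - {"dx": -0.3, "dy": 0.0, "dz": 3.0, "turn": 0.0}
  fingers: 4.5

```text
time: 17.4
tool_pos: [0.5179, 0.1564, 0.1929]
tcp_rot: [-1.932, -1.855, -0.811]
wrist_force: [1.2, -0.4, 0.7]
width: 0.529
```

jog_arm:
  motion:
    - {"dx": -0.3, "dy": 0.0, "dz": 3.0, "turn": 0.0}
    - {"dx": 0.0, "dy": 0.0, "dz": 0.0, "turn": 0.0}
    - {"dx": 0.0, "dy": 0.0, "dz": 0.0, "turn": 0.0}

```text
time: 17.65
tool_pos: [0.5173, 0.1566, 0.2253]
tcp_rot: [-1.931, -1.862, -0.819]
wrist_force: [-0.5, -0.0, 0.0]
width: 0.525
```

Run:
```python
from h import *
from path import *
p,d,i=shot("wrist"); s,R=st()
t,_,_=shot("top"); sc,_,_=shot("scene")
print("peg@.07",proj("wrist",[*PEG,.07],i))
k=tcp(.8,0)-off; print("knob pred",k,proj("wrist",k,i))
g=lambda x:(255*(x/255.)**.6).astype(np.uint8)
c=np.zeros((600,640,3),np.uint8); c[:400]=g(p); c[400:,:320]=cv2.resize(g(t),(320,200)); c[400:,320:]=cv2.resize(g(sc),(320,200))
save(c,"final")
```

```text
t 17.7 pos [0.516  0.1569 0.2232] zaxis [ 0.168  0.605 -0.779] yaxis [ 0.986 -0.087  0.145] q [-0.17  -0.075  2.138  0.76   1.134 -0.487] F [-1.   0.5 -0.5] w 0.526
peg@.07 (np.float64(340.3898856377852), np.float64(192.1235414587886))
knob pred [0.53039665 0.18943139 0.084     ] (np.float64(311.80982457536714), np.float64(252.78042129823416))
```

View pics/final.png

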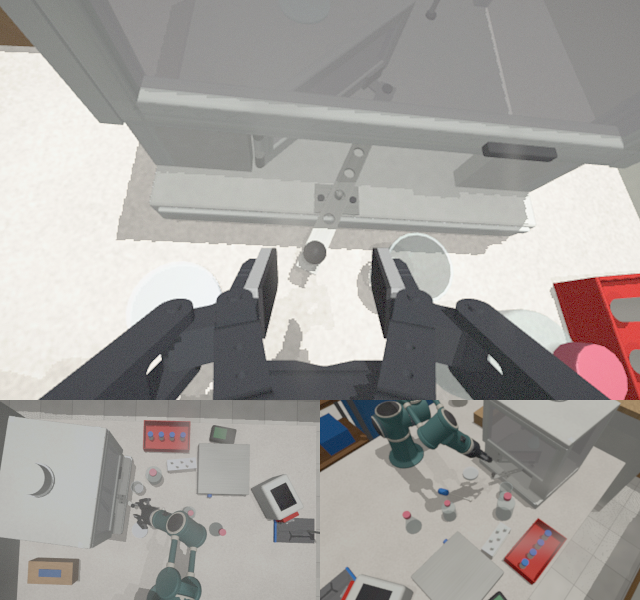

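The last picture shows the peg at (339,194) standing up through the third hole. Holes 1 and 2 are at (359,153) and (349,174) on the flap side, hole 4 is at (328,217), and the knob is at (315,252) against a seated prediction of (312,253). Everything on the bench is standing.

```bash
python3 -c "
from h import *
st(); print(bot.finish_job())"
```

```text
t 17.8 pos [0.5148 0.1573 0.2208] zaxis [ 0.165  0.605 -0.779] yaxis [ 0.986 -0.087  0.141] q [-0.17  -0.073  2.14   0.761  1.133 -0.487] F [ 0.5 -0.1  0.2] w 0.53
the job is handed in; nothing more can be done
None
```

The stay's third hole is now down over the peg and holds the flap open, and the job was handed in at 17.8 s of the 48 s. No verdict was reported.

- **Getting the lean:** the jog has no tilt command. I pushed the arm past its reach limit to lean the gripper about 39° out, turned it to bring the jaws nearly level, and carried that pose to the knob.
- **The job itself:** I gripped the knob, lifted the bar clear of the peg, and eased the flap in over about 2 s. I corrected the bar sideways by 3.5 mm, lowered it over the peg, let go and backed off.
- **Last checks:**
    - The final picture shows the peg through the third hole.
    - The knob is within about 3 pixels of its computed seated place.
    - The tool height at release matched the height at the first grasp within 1 mm.
    - The wrist force was about zero after release.
    - In the final picture the glassware is standing and nothing looks displaced.
- **Not measured or imperfect:**
    - The flap angle was never measured directly. About 0.8 rad follows from the geometry with the peg in hole 3.
    - The bystanders' positions were judged by eye only.
    - The tool ended 3 mm from the planned release point, which is within the calibration error and the hole's clearance.
    - Early knob height readings from different camera pairs disagreed, at 76 to 86 mm. I used 84 mm and the grip held.

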